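# Bring the cuvette carrier round the bent rail to its stop and lock it

## Task

Slide the cuvette carrier along the bent rail, round both bends, until it rests fully home against the stop disc at the far end, feeling your way gently because the far leg is clamped at an angle nobody has measured. Then swing the keeper lever fully shut behind the carrier so that it cannot slide back, and let go. Never press the carrier against the rail or its stop with more than 20 N, and leave the dropper bottle and the sample cup on the base plate standing where they are.

Things in the scene. Friction and masses are not known exactly. Their poses are not given: they have to be found in the camera images.
- rail: Stand: grey base plate (150 x 280 x 10 mm) carrying a bent steel rod 8 mm thick, level, its centre 100 mm above the origin; stop disc and keeper are part of it. Origin: middle of the plate's underside, z up. The far leg, past the knuckle, is clamped at an angle that differs each time and is not measured; nothing gives under permitted forces.
- park (a point): Rod centre at the parking post, (-40, 115) mm in the stand's frame, whose axes it has. From here the rod runs straight 70 mm along -y to (-40, 45), then bends left 60 degrees on a 25 mm centre-line radius, ending at (-27.5, 23.3).
- bend2 (a point): Rod centre where the second bend begins, (15.8, -1.7) mm in the stand's frame, whose axes it has. A straight 50 mm middle leg leads here from the first bend, heading 30 degrees clockwise from +x. From here the rod bends right 35 degrees on a 25 mm radius to the knuckle.
- knuckle (a point): Rod centre where the straight far leg begins, (26, -12.7) mm in the stand's frame, whose axes it has (they do not turn with the leg). The rod arrives heading 65 degrees clockwise from +x; the far leg turns right by a further 1 to 49 degrees, unmeasured. Along the leg from here: face of the stop disc (26 mm across) at 90 mm, end post at 105 mm, its top 8 mm above the rod's centre.
- carrier: Loose, about 100 g: ring 12 mm long, bore 14, outside 28 mm, hung on the rod (3 mm play all round); black 14 x 14 mm sleeve to grip, 13 to 45 mm above the ring's centre, clear stub to 48; weight below. Origin: ring's centre; x along the bore towards the stop, z up. Starts on the first leg; home, its front is on the stop disc, origin 84 mm from the knuckle. It jams unless it turns with the rod.
- keeper (a joint): Keeper lever, rad: 0 open, 1.57 shut, clockwise from above; stays where left, 1 N moves its pin. Pivot: on the far leg's frame, 73.5 mm from the knuckle, 30 mm right of the rod (seen towards the stop). At 0 the tail points on past the stop, parallel to the leg; pin on it 50 mm from the pivot, 10 mm thick, 11 to 38 mm above rod centre. Shut, the blade crosses above the rod behind the carrier.
- bottle_drop: Small dropper bottle, 28 mm across and 58 mm tall, standing on the base plate; origin at the centre of its underside.
- sample_cup: Small clear sample cup, 16 mm across and 22 mm tall, standing on the base plate; origin at the centre of its underside.

How it is judged:
On the way, in this order (a step that is already met when the one before it is completed fails the run):
1. the carrier is round the first bend, on the middle leg (x of carrier in the frame of rail above -0.018 m and horizontal distance between carrier and knuckle below 0.05 m).
2. the carrier is home against the stop, the keeper still open (y of carrier in the frame of rail below -0.07 m and horizontal distance between carrier and knuckle above 0.08 m and value of joint keeper below 0.7 rad), for 0.2 s.
At the end, for the whole second after the job is handed in: The carrier hangs on the far leg at rest, its ring's centre more than 80 mm from the knuckle (home is 84 mm), and the keeper is shut to more than 1.35 rad behind it (y of carrier in the frame of rail below -0.07 m and horizontal distance between carrier and knuckle above 0.08 m and z of carrier in the frame of rail above 0.085 m and value of joint keeper above 1.35 rad and linear speed of carrier below 0.03 m/s); the robot touches nothing.
It fails at once if the carrier is forced against the rail or its parts (more than 20 N) (contact force between carrier and rail above 20 N).
It fails at once if the dropper bottle or the sample cup is pushed (more than 20 mm) or knocked over (distance of any of bottle_drop, sample_cup from where it was at the start of the episode above 0.02 m or angle between any of bottle_drop, sample_cup's own z axis and vertical above 0.5 rad).
It also fails if it takes over 72 s, if anything falls off the work surface, if the arm or the gripper's body presses on something with over 40 N, if the wrist force passes 120 N, or if a joint passes its speed limit or range.

## Robot

A 6-joint arm with a two-finger parallel gripper is mounted at the origin on a cart in front of the work surface, level with it; the furniture and walls round the work are solid. World frame = base frame: x ahead of the robot, y to its left, z up, the work surface at z = 0. Lengths are in m, angles in rad, forces in N, time in s.
With the tool pointing down it reaches from about 0.2 to 0.875 m from the base axis. Payload 3.4 kg.
Tool frame: the origin (TCP) lies midway between the tips of the shut fingers; the grasp point (between the pads) lies 19 mm behind it (grip_depth is the distance from the TCP to the grasp point, in m); z points along the fingers, y is the line along which they close (so a half turn about z gives the same grasp; the last joint's range is limited). The gripper opens to 94 mm and grips with 3 to 60 N. Pads are 16 mm wide; open, the fingers measure 119 mm over their backs; the gripper's body (75 mm by 177 mm) begins 78 mm behind the grasp point.
Start: joints at [-1.395, 0.276, 1.505, -0, 1.361, -0.121], TCP at [0.168, -0.55, 0.171] pointing down, gripper open.
Joint ranges: [-2.89, 2.89], [-0.75, 2.08], [0.22, 2.7], [-1.18, 4.32], [0.11, 2.71], [-2.7, 2.7]. Speed limits (rad/s): [2.57, 2.57, 3.14, 3.14, 3.14, 3.14].

## Interface

Orientations are given as a rotation vector (axis times angle).
In Python, from bench import get_obs, grab_frame, camera_model, sign_off, trace, grip_depth gives the robot as it stands.
- The arm moves only by the tool apply_moves, never from a script. Its argument "increments" is one flat list of numbers, 4 for each row, row after row: the shift along the tool's x, y, z in m, then the turn about the tool's z in degrees. A call has exactly 8 rows; each row shifts and turns the commanded pose from where the row before left it, along the tool's axes as they then stand; what a row does not reach is not made up. A row lasts 1/12 s, in which the tool goes at most 41.7 mm and 7.16 degrees, less where a joint would pass 70% of its speed; a pose out of reach is approached as far as the arm can. A call with a gripper value outside its range is refused whole. "grip" is the finger opening in m, from 0 to 0.094, set as the call begins (left out, the last holds). The fingers move at their own pace and stop on an object; "newtons" is the grip in N (left out, the last holds). Time passes only in rows, so rows that do not move let the fingers close, or fill a call up. It gives the time, the measured TCP pose, the force, the opening and the grip force at its end, in the units of the state.
- get_obs(): the state, without advancing time (a new reading comes with each control period).
- grab_frame(name): name is "scene" or "top"; returns the picture (420x560x3 uint8, blue, green, red); there is no depth.
- camera_model(name): a dict with "intrinsics" (3x3 intrinsics, pixels), "extrinsics" (4x4, takes a point from world to camera coordinates). Camera axes: x right, y down, z forward; pixel columns grow to the right and rows downward; lengths in m; the calibration is good to about 2 mm. A picture is of the moment at which its call begins. camera_model takes no time and is no camera call.
- sign_off(): hands the job in; it is judged then, once.
Trained networks look in the newest picture that a camera, given by its name, has taken for a name from the list of things; names that differ only in an ending like _2 or _b are one class to them, and where a whole thing is asked for, a point or a joint stands for the part that bears it (a point fixed in the world has none). Each returns a list of dicts, best first, with "confidence" (0 to 1); they miss things now and then, are a little off and sometimes report something else, mostly with a low value. They report only what shows in the picture. A call takes as long as a camera call.
- trace(name, camera): "region" (420x560 bool, what is visible of it) and "uv" ([column, row] in pixels, amid what is visible of it).
The state is a dict: "time": time; "joint_pos": joint angles; "joint_vel": joint speeds; "joint_efforts": joint torques, N m; "eef_pos": TCP position; "orientation": TCP orientation; "wrist_force": force on the tool from outside, world axes, zero at the start; "ft_torque": the same for the moment, N m; "width": finger opening in m; "gripper_force": force on a finger pad.
Only numpy, scipy, OpenCV 4.12 (cv2) and the standard library are available. Lean on these libraries where they do the work, as an engineer would, in place of code of your own. Each camera call takes 0.05 s, during which the arm holds its last target. There are 200 camera calls.

## Working session

There is one attempt and no reset: what is moved stays moved. The work goes in short steps, Python scripts to look and compute and a tool call to move; the robot and the scene stay as the last step left them, time stands still between calls to the robot, and variables do not carry over. Pictures are saved under pics/ and viewed, at most 10 in all, crops included, and the job is handed in when it is done.

Besides the shell and the picture viewer there is one more tool, called after "Request:" as a command line: name --argument value ..., lists and objects as JSON in quotes. apply_moves: Moves the arm, as the interface text tells. Its arguments: {"type":"object","properties":{"increments":{"type":"array"},"grip":{"type":"number"},"newtons":{"type":"number"}},"required":["increments"]}

```bash
mkdir -p pics; ls; python3 - <<'E'
from bench import *
import cv2,numpy as np
o=get_obs();print(o['time'],o['eef_pos'],o['orientation'],o['width'],grip_depth)
for c in ['scene','top']:
    f=grab_frame(c);cv2.imwrite(f'pics/{c}0.png',f)
    m=camera_model(c);print(c,np.round(m['intrinsics'],1).tolist(),np.round(m['extrinsics'],4).tolist())
    for n in ['rail','carrier','keeper','bottle_drop','sample_cup']:
        for d in trace(n,c)[:2]: print(n,round(d['confidence'],2),np.round(d['uv'],1),d['region'].sum())
E
```

```text
pics
0.0 [ 0.16804456 -0.54923621  0.17043353] [-3.10530776e+00 -4.64168241e-01  5.96986639e-05] 0.09400064011534649 0.0188
scene [[413.2, 0.0, 278.4], [0.0, 413.2, 207.8], [0.0, 0.0, 1.0]] [[-0.8671, -0.4977, -0.0203, 0.3375], [-0.3011, 0.5563, -0.7745, 0.3784], [0.3968, -0.6655, -0.6322, 0.5355], [0.0, 0.0, 0.0, 1.0]]
rail 0.79 [300.2 230.1] 4588
carrier 0.9 [300.6 226.2] 288
keeper 0.56 [318.8 168.1] 144
sample_cup 0.39 [270.3 224.3] 56
top [[463.9, 0.0, 282.8], [0.0, 463.9, 205.2], [0.0, 0.0, 1.0]] [[-0.0092, -1.0, 0.0036, -0.2631], [-0.9852, 0.0085, -0.1712, 0.5312], [0.1712, -0.0051, -0.9852, 0.8399], [0.0, 0.0, 0.0, 1.0]]
rail 0.6 [306.  225.8] 7953
carrier 0.7 [251.8 237.1] 147
keeper 0.75 [353.3 211.2] 201
keeper 0.4 [306.2 220. ] 7685
bottle_drop 0.46 [349.8 241.3] 197
```

```bash
python3 - <<'E'
import cv2
a=cv2.imread('pics/scene0.png')[120:320,200:420];b=cv2.imread('pics/top0.png')[140:300,200:420]
cv2.imwrite('pics/a.png',cv2.resize(a,None,fx=3,fy=3,interpolation=cv2.INTER_CUBIC))
cv2.imwrite('pics/b.png',cv2.resize(b,None,fx=3.5,fy=3.5,interpolation=cv2.INTER_CUBIC))
E
```

```text
(no output)
```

View pics/a.png

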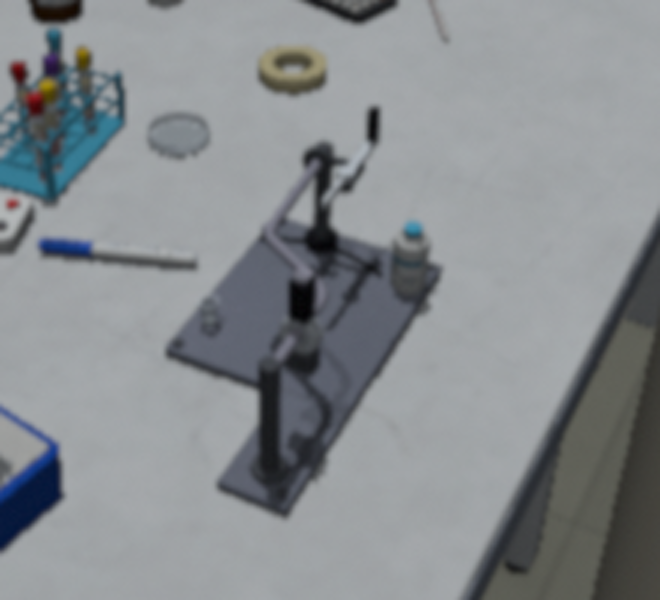

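View pics/b.png

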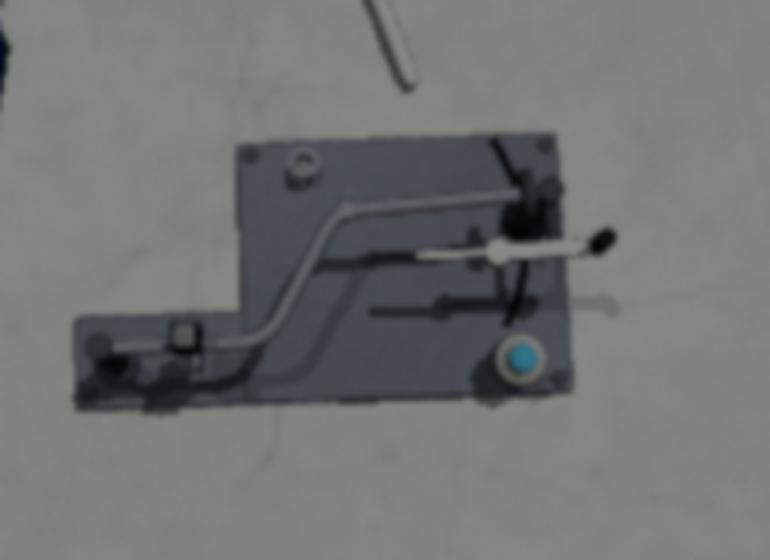

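The top view (crop scale 3.5, offset 200,140) shows the L-shaped plate with corners at (556,133), (572,391) and (76,410). The carrier sleeve is at (185,335), the knuckle near (345,210), the stop at (525,190) and the pin at (602,240). The bottle stands at (520,358) and the cup at (303,168). I'll fit the stand pose and the leg angle from these.

```bash
cat > h.py <<'E'
import numpy as np
from bench import *
R=lambda a:np.array([[np.cos(a),-np.sin(a)],[np.sin(a),np.cos(a)]])
d2=np.pi/180
K=np.array([26,-12.7])/1e3
def path(s,far):  # s in m from park; far deg (heading of far leg); -> xy stand, heading deg
    L=[(.07,0),(.025*60*d2,60),(.05,0),(.025*35*d2,-35)]
    p=np.array([-.04,.115]);h=-90.
    for l,t in L:
        u=min(max(s,0) if l!=.07 else s,l); a=h*d2
        if t==0: p=p+u*np.array([np.cos(a),np.sin(a)])
        else:
            sg=np.sign(t); n=np.array([-np.sin(a),np.cos(a)])*sg; c=p+.025*n
            dt=sg*u/.025; p=c+R(dt)@(p-c); h+=dt/d2
        s-=l
        if s<=0: return p,h
    return p+s*np.array([np.cos(far*d2),np.sin(far*d2)]),far
SK=.07+.025*60*d2+.05+.025*35*d2  # s of knuckle
def proj(c,P):
    m=camera_model(c);q=m['extrinsics']@np.append(P,1);q=m['intrinsics']@q[:3];return q[:2]/q[2]
def back(c,uv,z):
    m=camera_model(c);E=m['extrinsics'];r=E[:3,:3].T@np.linalg.inv(m['intrinsics'])@np.append(uv,1);o=-E[:3,:3].T@E[:3,3]
    return (o+r*(z-o[2])/r[2])[:2]
def W(P,st): return st[:2]+R(st[2])@np.asarray(P)
E
cat > fit.py <<'E'
from h import *
from scipy.optimize import least_squares
B=lambda u,v:(200+(u+.5)/3.5-.5,140+(v+.5)/3.5-.5)
A=lambda u,v:(200+(u+.5)/3-.5,120+(v+.5)/3-.5)
cor=[('top',B(556,133),(75,-140)),('top',B(572,391),(-75,-140)),('top',B(76,410),(-75,140)),('scene',A(441,268),(-75,-140)),('scene',A(285,515),(-75,140))]
rod=[('top',B(*p)) for p in [(115,346),(150,346),(220,345),(240,343),(275,325),(295,290),(315,257),(333,225),(365,208),(420,204),(470,199),(510,195)]]+[('scene',A(*p)) for p in [(278,217),(290,200),(305,177),(280,240),(295,260)]]
def res(x,split=False):
    S=np.linspace(0,SK+.09,300);pp=np.array([W(path(s,x[3])[0],x) for s in S])
    r=[np.linalg.norm(pp-back(c,uv,.1),axis=1).min() for c,uv in rod]
    r2=np.concatenate([back(c,uv,.01)-W(np.array(P)/1e3,x) for c,uv,P in cor])
    return np.concatenate([r,r2])*1e3
best=None
for f in (-75,-88,-100):
    q=least_squares(res,[.55,-.3,0,f],x_scale=[.01,.01,.05,3],loss='soft_l1',diff_step=1e-4)
    if best is None or q.cost<best.cost: best=q
x=best.x;print(x[:2],x[2]/d2,x[3],best.cost);print(np.round(res(x),1))
np.save('st.npy',x)
for c in ['top','scene']:
  for n in ['carrier','keeper','bottle_drop']:
    for d in trace(n,c)[:1]:
        z={'carrier':.13,'keeper':.12,'bottle_drop':.04}[n]
        w=back(c,d['uv'],z);print(c,n,w,'stand',R(-x[2])@(w-x[:2]))
w=back('top',B(185,335),.143);print('sleeve',R(-x[2])@(w-x[:2]))
w=back('scene',A(301,280),.143);print('sleeve s',R(-x[2])@(w-x[:2]))
w=back('top',B(602,238),.138);print('pin',R(-x[2])@(w-x[:2]))
w=back('scene',A(374,110),.138);print('pin s',R(-x[2])@(w-x[:2]))
k=np.array([np.cos(x[3]*d2),np.sin(x[3]*d2)]);rt=np.array([k[1],-k[0]])
print('pin model',K+(.0735+.05)*k+.03*rt)
from scipy.spatial.transform import Rotation as Ro
print(Ro.from_rotvec(get_obs()['orientation']).as_matrix().round(3))
E
python3 fit.py
```

```text
Traceback (most recent call last):
  File "fit.py", line 14, in <module>
    q=least_squares(res,[.55,-.3,0,f],x_scale=[.01,.01,.05,3],loss='soft_l1',diff_step=1e-4)
  File "fit.py", line 9, in res
    r=[np.linalg.norm(pp-back(c,uv,.1),axis=1).min() for c,uv in rod]
                         ~~~~^^^^^^^^^
  File "h.py", line 22, in back
    m=camera_model(c);E=m['extrinsics'];r=E[:3,:3].T@np.linalg.inv(m['intrinsics'])@np.append(uv,1);o=-E[:3,:3].T@E[:3,3]
ValueError: time passes only in moves, steps and waits
```

```bash
sed -i 's/^from bench import \*/from bench import *\nCM={c:camera_model(c) for c in ("top","scene")}/; s/m=camera_model(c);/m=CM[c];/' h.py
sed -i "s/('scene',A(441,268),(-75,-140)),//;s/,('scene',A(285,515),(-75,140))/,('scene',A(441,268),(-75,-140)),('scene',A(285,515),(-75,140))/" fit.py
python3 - <<'E'
s=open('fit.py').read()
s=s.replace("    r=[np.","    r=[np.",1).replace("back(c,uv,.1),axis","w,axis").replace("for c,uv in rod]","for w in RB]").replace("back(c,uv,.01)-W(np.array(P)/1e3,x) for c,uv,P in cor","w-W(np.array(P)/1e3,x) for w,P in CB")
s=s.replace("def res(","RB=[back(c,uv,.1) for c,uv in rod];CB=[(back(c,uv,.01),P) for c,uv,P in cor]\ndef res(",1)
open('fit.py','w').write(s)
E
timeout 100 python3 fit.py 2>&1 | tail -20
```

```text
[ 0.50467496 -0.28461021] 2.427527180437124 -88.69626293946348 62.8279374718896
[ 0.4  0.6  1.9  1.4  0.6  0.5  1.8  2.4  1.4  1.5  0.8  0.2  0.3  0.7
  2.5  5.9  1.9  4.5  0.5  6.4  3.5 10.2  0.8  7.4  6.3 10.5  6. ]
top carrier [ 0.4594624  -0.21391961] stand [-0.04217784  0.07254218]
top keeper [ 0.50430059 -0.39038594] stand [-0.00485423 -0.10566495]
top bottle_drop [ 0.45920022 -0.39441655] stand [-0.05008484 -0.10778169]
scene carrier [ 0.45053296 -0.19436745] stand [-0.05027112  0.092455  ]
scene keeper [ 0.50987635 -0.39709814] stand [ 0.00043222 -0.11260729]
sleeve [-0.0406938   0.07049652]
sleeve s [-0.03964218  0.07276625]
pin [-0.00305297 -0.13449322]
pin s [-0.00203037 -0.13656487]
pin model [-0.0011823  -0.13685061]
[[ 0.956  0.292  0.   ]
 [ 0.292 -0.956 -0.   ]
 [-0.     0.    -1.   ]]
```

```bash
cat > ov.py <<'E'
from h import *
import cv2,sys
x=np.load('st.npy')
def ov(x,c,fn,box,k,src):
    f=cv2.imread(src);u0,v0,u1,v1=box
    f=cv2.resize(f[v0:v1,u0:u1],None,fx=k,fy=k,interpolation=cv2.INTER_CUBIC)
    def P(p,z): 
        q=proj(c,np.append(W(p,x),z));return tuple(int(v) for v in ((q-[u0,v0]+.5)*k))
    for s in np.arange(0,SK+.105,.004): cv2.circle(f,P(path(s,x[3])[0],.1),1,(0,0,255),-1)
    for z,col in((.01,(0,255,0)),):
        pts=[(.075,-.14),(-.075,-.14),(-.075,.14),(.075,.14)]
        for a,b in zip(pts,pts[1:]+pts[:1]): cv2.line(f,P(a,z),P(b,z),col,1)
    k2=np.array([np.cos(x[3]*d2),np.sin(x[3]*d2)]);rt=np.array([k2[1],-k2[0]])
    for z in(.111,.138): cv2.circle(f,P(K+.1235*k2+.03*rt,z),3,(255,0,255),1)
    cv2.circle(f,P(K+.0735*k2+.03*rt,.11),3,(255,0,255),1)
    for z in (.01,.1): cv2.circle(f,P((-.04,.115),z),3,(255,255,0),1)
    return f
a=ov(x,'top','',(210,170,380,265),4.6,'pics/top0.png');b=ov(x,'scene','',(245,150,355,300),2.9,'pics/scene0.png')
cv2.imwrite(sys.argv[1],a);cv2.imwrite(sys.argv[2],b)
E
python3 ov.py pics/o1.png pics/o2.png
```

```text
(no output)
```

View pics/o1.png

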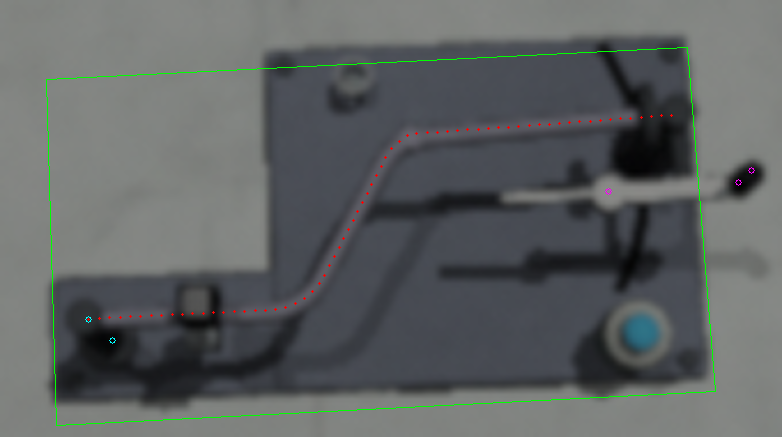

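The rod fits well in the top view. The dots lie on the rod and the pin and pivot match at (751,170) and (608,191), but the plate outline is off. I'll refit without the plate corners, adding the pin and the post.

```bash
cat > fit2.py <<'E'
from h import *
from scipy.optimize import least_squares
B=lambda u,v:np.array((210+(u+.5)/4.6-.5,170+(v+.5)/4.6-.5))
A=lambda u,v:np.array((200+(u+.5)/3-.5,120+(v+.5)/3-.5))
rt=[(120,319),(160,317),(240,314),(280,310),(310,294),(345,238),(370,189),(390,152),(408,136),(440,134),(520,129),(570,124),(625,120)]
rs=[(290,200),(305,177),(280,240),(295,260)]
RB=[back('top',B(*p),.1) for p in rt];RS=[back('scene',A(*p),.1) for p in rs]
pts=[('top',B(84,318),'park',.106),('top',B(750,172),'pin',.136),('top',B(608,190),'piv',.112),('scene',A(270,362),'park',.107),('scene',A(374,110),'pin',.138)]
def P(n,x):
    k=np.array([np.cos(x[3]*d2),np.sin(x[3]*d2)]);r=np.array([k[1],-k[0]])
    return {'park':np.array([-.04,.115]),'pin':K+.1235*k+.03*r,'piv':K+.0735*k+.03*r}[n]
def res(x):
    S=np.linspace(0,SK+.09,400);pp=np.array([W(path(s,x[3])[0],x) for s in S])
    a=[np.linalg.norm(pp-w,axis=1).min() for w in RB]; b=[np.linalg.norm(pp-w,axis=1).min() for w in RS]
    c=np.concatenate([back(cm,uv,z)-W(P(n,x),x) for cm,uv,n,z in pts])
    return np.concatenate([a,b,c])*1e3
q=least_squares(res,np.load('st.npy'),x_scale=[.01,.01,.05,3],loss='soft_l1',diff_step=1e-4);x=q.x
print(x[:2],x[2]/d2,x[3],x[3]+x[2]/d2,q.cost);print(np.round(res(x),1));np.save('st.npy',x)
w=back('top',B(200,302),.143);print('sleeve',R(-x[2])@(w-x[:2]))
w=back('scene',A(301,280),.143);print('sleeve s',R(-x[2])@(w-x[:2]))
for s in (.03,.044,.05): p,h=path(s,x[3]);print(s,W(p,x),h+x[2]/d2)
E
python3 fit2.py
```

```text
[ 0.50407635 -0.28491463] 2.3602395989952067 -88.56960823687766 -86.20936863788245 12.434729827976872
[ 0.3  0.4  0.7  0.3  0.4  0.1  0.   0.3  0.4  0.4  0.7  0.3  0.3  1.3
  3.   5.3  1.4  0.1  1.3 -0.1  0.5  0.8  0.5  2.4 -1.2 -0.4  0.6]
sleeve [-0.04005306  0.06973747]
sleeve s [-0.03911697  0.07299915]
0.03 [ 0.46060978 -0.20163403] -87.63976040100479
0.044 [ 0.46118634 -0.21562215] -87.63976040100479
0.05 [ 0.46143343 -0.22161706] -87.63976040100479
```

```bash
python3 ov.py pics/o3.png pics/o4.png
```

```text
(no output)
```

View pics/o4.png

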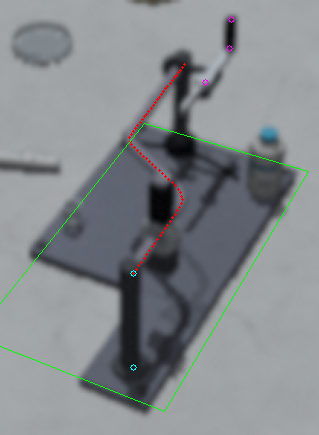

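Pins, posts and rod now agree in both views to about 1–2 mm. The carrier is at s ≈ 44 mm, and the far leg heads about -86° in world. Next I'll write a planner that converts waypoints into rows.

```bash
cat > pl.py <<'E'
from h import *
import os
x=np.load('st.npy')
def meas():
    o=get_obs();v=o['orientation'];from scipy.spatial.transform import Rotation as Ro
    M=Ro.from_rotvec(v).as_matrix();return np.array([*o['eef_pos'],np.degrees(np.arctan2(M[1,0],M[0,0]))]),o
def cmd(): return np.load('cmd.npy') if os.path.exists('cmd.npy') else meas()[0]
def rows(wps,c=None):
    c=cmd() if c is None else c; out=[]
    for w in wps:
        a=c[3]*d2;ax=np.array([np.cos(a),np.sin(a)]);ay=np.array([np.sin(a),-np.cos(a)])
        d=np.asarray(w[:2])-c[:2]
        r=[round(d@ax,4),round(d@ay,4),round(c[2]-w[2],4),round(-((w[3]-c[3]+180)%360-180),1)]
        c=np.array([*(c[:2]+r[0]*ax+r[1]*ay),c[2]-r[2],c[3]-r[3]]);out+=r
    print([float(v) for v in out]);np.save('cmd.npy',c);print('end',c.round(4))
def lin(a,b,n): return [a+(b-a)*(i+1)/n for i in range(n)]
def along(s0,s1,z,n=8,off=(0,0),dphi=0,far=None):
    w=[]
    for i in range(n):
        s=s0+(s1-s0)*(i+1)/n;p,h=path(s,far or x[3]);p=W(p,x)+off
        w.append([*p,z,h+x[2]/d2+180+dphi])
    return w
def rep(far=None):
    m,o=meas();S=np.linspace(0,SK+.12,1000);pp=np.array([W(path(s,far or x[3])[0],x) for s in S])
    i=np.linalg.norm(pp-m[:2],axis=1).argmin();h=(path(S[i],far or x[3])[1]+x[2]/d2)*d2
    t=np.array([np.cos(h),np.sin(h)]);l=np.array([-t[1],t[0]]);f=o['wrist_force']
    print('t%.2f'%o['time'],'pose',m.round(4),'cmd',cmd().round(4),'s %.4f lat %.4f'%(S[i],(m[:2]-pp[i])@l),'F along %.1f left %.1f up %.1f'%(f[:2]@t,f[:2]@l,f[2]),'Tz %.2f'%o['ft_torque'][2],'w %.4f gf %.1f'%(o['width'],o['gripper_force']),'j6 %.2f'%o['joint_pos'][5])
E
python3 - <<'E'
from pl import *
rep(); m=meas()[0]; p,h=path(.044,x[3]);tgt=np.array([*W(p,x),.165,h+x[2]/d2+180])
w=lin(m,tgt,15); rows(w[:8]); print(); rows(w[8:]+[tgt])
E
```

```text
t0.90 pose [ 0.1682 -0.5499  0.1713 17.0052] cmd [ 0.1682 -0.5499  0.1713 17.0052] s 0.2815 lat -0.3783 F along -0.3 left -0.2 up -0.4 Tz -0.02 w 0.0942 gf 0.0 j6 -0.12
[0.0252, -0.0156, 0.0004, -5.0, 0.0265, -0.0133, 0.0004, -5.0, 0.0275, -0.011, 0.0005, -5.1, 0.0284, -0.0085, 0.0004, -5.0, 0.029, -0.006, 0.0004, -5.0, 0.0294, -0.0034, 0.0004, -5.0, 0.0297, -0.0009, 0.0004, -5.1, 0.0296, 0.0018, 0.0005, -5.0]
end [ 0.3245 -0.3716  0.1679 57.2052]

[0.0293, 0.0043, 0.0004, -5.0, 0.0288, 0.0069, 0.0004, -5.0, 0.0281, 0.0094, 0.0004, -5.1, 0.0272, 0.0118, 0.0004, -5.0, 0.026, 0.0142, 0.0004, -5.0, 0.0247, 0.0164, 0.0005, -5.0, 0.0232, 0.0184, 0.0004, -5.1, -0.0, 0.0, -0.0, 0.0]
end [ 0.4612 -0.2156  0.165  92.4052]
```

Request:
apply_moves --increments '[0.0252, -0.0156, 0.0004, -5.0, 0.0265, -0.0133, 0.0004, -5.0, 0.0275, -0.011, 0.0005, -5.1, 0.0284, -0.0085, 0.0004, -5.0, 0.029, -0.006, 0.0004, -5.0, 0.0294, -0.0034, 0.0004, -5.0, 0.0297, -0.0009, 0.0004, -5.1, 0.0296, 0.0018, 0.0005, -5.0]'

```text
time: 1.57
eef_pos: [0.3253, -0.3705, 0.168]
orientation: [2.755, 1.509, 0.0]
wrist_force: [0.8, 0.1, 0.6]
width: 0.0941
gripper_force: 0.0
```

Request:
apply_moves --increments '[0.0293, 0.0043, 0.0004, -5.0, 0.0288, 0.0069, 0.0004, -5.0, 0.0281, 0.0094, 0.0004, -5.1, 0.0272, 0.0118, 0.0004, -5.0, 0.026, 0.0142, 0.0004, -5.0, 0.0247, 0.0164, 0.0005, -5.0, 0.0232, 0.0184, 0.0004, -5.1, 0, 0, 0, 0]'

```text
time: 2.23
eef_pos: [0.4641, -0.2119, 0.165]
orientation: [2.167, 2.275, 0.005]
wrist_force: [0.7, -0.2, 0.2]
width: 0.0936
gripper_force: 0.0
```

```bash
python3 - <<'E'
from pl import *
rep(); p,h=path(.044,x[3]);c=cmd();tgt=np.array([*W(p,x),.114,h+x[2]/d2+180])
rows(lin(c,tgt,6)+[tgt]*2)
E
```

```text
t2.23 pose [ 0.4641 -0.2119  0.165  92.7896] cmd [ 0.4612 -0.2156  0.165  92.4052] s 0.0403 lat 0.0030 F along 0.3 left 0.7 up 0.2 Tz -0.02 w 0.0936 gf 0.0 j6 -0.62
[-0.0, 0.0, 0.0085, 0.0, -0.0, 0.0, 0.0085, 0.0, -0.0, 0.0, 0.0085, 0.0, -0.0, 0.0, 0.0085, 0.0, -0.0, 0.0, 0.0085, 0.0, -0.0, 0.0, 0.0085, 0.0, -0.0, 0.0, -0.0, 0.0, -0.0, 0.0, -0.0, 0.0]
end [ 0.4612 -0.2156  0.114  92.4052]
```

Request:
apply_moves --increments '[0, 0, 0.0085, 0, 0, 0, 0.0085, 0, 0, 0, 0.0085, 0, 0, 0, 0.0085, 0, 0, 0, 0.0085, 0, 0, 0, 0.0085, 0, 0, 0, 0, 0, 0, 0, 0, 0]'

```text
time: 2.9
eef_pos: [0.4606, -0.2157, 0.1133]
orientation: [-2.174, -2.266, 0.0]
wrist_force: [-0.6, -0.7, 0.8]
width: 0.0941
gripper_force: 0.0
```

```bash
python3 - <<'E'
from pl import *
import cv2
rep()
for c in('top','scene'):
    f=grab_frame(c);cv2.imwrite(f'pics/g_{c}.png',f)
    for d in trace('carrier',c)[:1]: print(c,d['confidence'],d['uv'],d['region'].sum())
rep()
a=cv2.imread('pics/g_top.png')[170:300,200:380];b=cv2.imread('pics/g_scene.png')[150:280,235:350]
k=lambda i:cv2.resize(i,None,fx=520/130*.65,fy=520/130*.65,interpolation=cv2.INTER_CUBIC)
cv2.imwrite('pics/g.png',np.hstack([k(a),k(b)]))
E
```

```text
t2.90 pose [ 0.4606 -0.2157  0.1133 92.364 ] cmd [ 0.4612 -0.2156  0.114  92.4052] s 0.0440 lat -0.0006 F along 0.6 left -0.6 up 0.8 Tz -0.03 w 0.0941 gf 0.0 j6 -0.62
scene 0.59 [300.3, 227.1] 309
t3.10 pose [ 0.4616 -0.2159  0.1145 92.403 ] cmd [ 0.4612 -0.2156  0.114  92.4052] s 0.0442 lat 0.0004 F along -0.0 left -0.4 up -0.3 Tz 0.03 w 0.0938 gf 0.0 j6 -0.62
```

View pics/g.png

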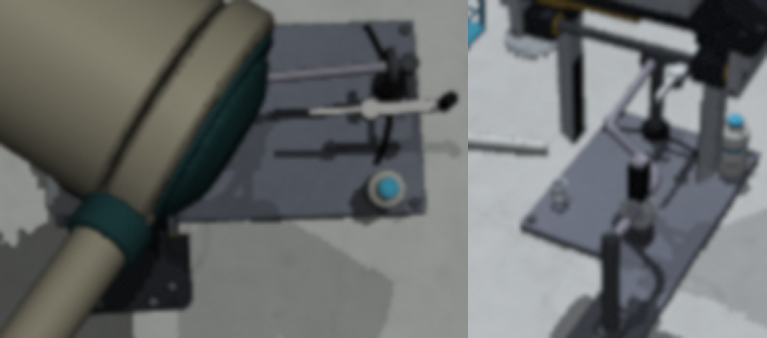

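The scene view shows the two fingers on either side of the black sleeve, at (570,90) and (712,120) in the crop with the sleeve at (638,180). Closing gently.

Request:
apply_moves --increments '[0, 0, 0, 0, 0, 0, 0, 0, 0, 0, 0, 0, 0, 0, 0, 0, 0, 0, 0, 0, 0, 0, 0, 0, 0, 0, 0, 0, 0, 0, 0, 0]' --grip 0.0 --newtons 6

```text
time: 3.77
eef_pos: [0.4612, -0.2156, 0.114]
orientation: [2.174, 2.268, -0.0]
wrist_force: [0.8, 0.1, -0.2]
width: 0.0439
gripper_force: 0.0
```

```bash
python3 - <<'E'
from pl import *
rep()
E
```

```text
t3.77 pose [ 0.4612 -0.2156  0.114  92.4065] cmd [ 0.4612 -0.2156  0.114  92.4052] s 0.0440 lat -0.0000 F along -0.0 left 0.8 up -0.2 Tz -0.05 w 0.0439 gf 0.0 j6 -0.62
```

Request:
apply_moves --increments '[0, 0, 0, 0, 0, 0, 0, 0, 0, 0, 0, 0, 0, 0, 0, 0, 0, 0, 0, 0, 0, 0, 0, 0, 0, 0, 0, 0, 0, 0, 0, 0]'

```text
time: 4.43
eef_pos: [0.4612, -0.2156, 0.114]
orientation: [2.174, 2.268, -0.0]
wrist_force: [-0.5, -0.5, -0.1]
width: 0.0006
gripper_force: 0.0
```

```bash
python3 - <<'E'
from pl import *
rep()
E
```

```text
t4.43 pose [ 0.4612 -0.2156  0.114  92.4045] cmd [ 0.4612 -0.2156  0.114  92.4052] s 0.0440 lat 0.0000 F along 0.5 left -0.6 up -0.1 Tz 0.03 w 0.0006 gf 0.0 j6 -0.62
```

```bash
python3 - <<'E'
from pl import *
import cv2
f=grab_frame('scene');cv2.imwrite('pics/m_scene.png',f)
f=f[150:290,230:380];k=5
f=cv2.resize(f,None,fx=4,fy=4,interpolation=cv2.INTER_CUBIC)
q=proj('scene',meas()[0][:3]);print(q,(q-[230,150])*4)
cv2.circle(f,tuple(int(v) for v in (q-[230,150]+.5)*4),3,(0,0,255),-1)
for s in np.arange(0,SK+.09,.01):
    r=proj('scene',[*W(path(s,x[3])[0],x),.1]);cv2.circle(f,tuple(int(v) for v in (r-[230,150]+.5)*4),2,(0,255,0),-1)
cv2.imwrite('pics/m.png',f)
for d in trace('carrier','scene')[:1]: print(d['confidence'],d['uv'])
E
```

```text
[300.6766791  224.17187312] [282.7067164  296.68749246]
0.81 [299.0, 230.0]
```

View pics/m.png

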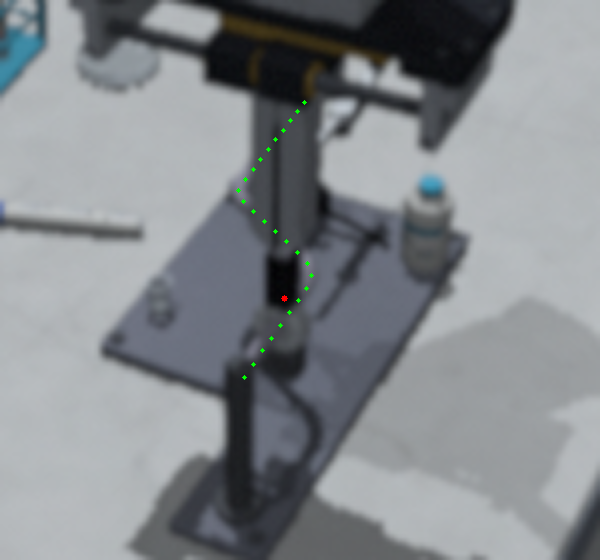

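The closed fingertips appear at about (287,248), some 12 px above where the reported TCP projects (283,297). So the real gripper sits higher or further off than reported. I'll tell the two apart using the gripper body edge visible in the top picture.

```bash
python3 - <<'E'
from pl import *
import cv2
t=cv2.imread('pics/g_top.png')
for z in(.21,.25,.29): print(z,back('top',(200+190/2.6,170+255/2.6),z),back('top',(200+190/2.6,170+304/2.6),z))
T=np.array([.4614,-.2158,.1138])
for sx in(-.053,.053): print(sx,proj('scene',T+[sx,0,0]).round(1),proj('scene',T+[sx,0,.03]).round(1),proj('scene',T+[sx+.02,-.034,0]).round(1))
print('top proj body corner', proj('top',[.3725,-.253,.24]))
g=grab_frame('top');cv2.imwrite('pics/m_top.png',g)
a=cv2.resize(t[170:310,200:340],None,fx=2.8,fy=2.8,interpolation=3);b=cv2.resize(cv2.imread('pics/g_scene.png')[130:270,230:370],None,fx=2.8,fy=2.8,interpolation=3)
for sx in(-.053,.053): cv2.circle(b,tuple(int(v) for v in (proj('scene',T+[sx,0,0])-[230,130]+.5)*2.8),3,(0,0,255),-1)
cv2.imwrite('pics/n.png',np.hstack([a,b]))
E
```

```text
0.21 [ 0.40371328 -0.25127691] [ 0.37556856 -0.25111811]
0.25 [ 0.40221301 -0.25195126] [ 0.37565523 -0.25180141]
0.29 [ 0.40071274 -0.25262561] [ 0.37574189 -0.25248471]
-0.053 [325.9 233.2] [326.8 221. ] [323.9 219.3]
0.053 [276.6 215.6] [276.3 203.7] [276.5 203.1]
top proj body corner [274.03944988 289.12183289]
```

View pics/n.png

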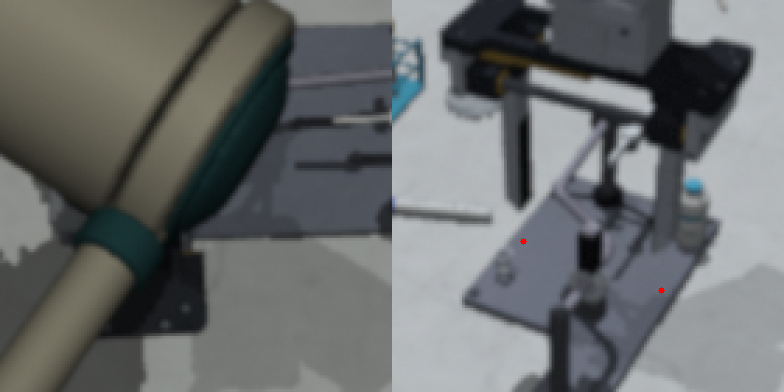

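In the top view the body edge matches the reported x and y to about 2 mm. In the scene view both fingertips, at (518,208) and (660,250), sit about 31 mm higher than the projected TCP (the red dots at (523,241) and (661,290)). So the true tip z is roughly the reported z plus 31 mm. I'll open, descend 30 mm and close again; the width will show whether I have the sleeve (14 mm) or the ring (28 mm).

Request:
apply_moves --increments '[0, 0, -0.001, 0, 0, 0, 0, 0, 0, 0, 0, 0, 0, 0, 0, 0, 0, 0, 0, 0, 0, 0, 0, 0, 0, 0, 0, 0, 0, 0, 0, 0]' --grip 0.05

```text
time: 5.25
eef_pos: [0.4612, -0.2156, 0.115]
orientation: [2.174, 2.268, -0.0]
wrist_force: [0.2, -0.9, -0.2]
width: 0.0489
gripper_force: 0.0
```

Request:
apply_moves --increments '[0, 0, 0.003, 0, 0, 0, 0.004, 0, 0, 0, 0.004, 0, 0, 0, 0.005, 0, 0, 0, 0.005, 0, 0, 0, 0.005, 0, 0, 0, 0.005, 0, 0, 0, 0, 0]'

```text
time: 5.92
eef_pos: [0.4603, -0.2151, 0.0827]
orientation: [-2.173, -2.266, 0.001]
wrist_force: [-0.1, 0.2, -0.1]
width: 0.0498
gripper_force: 0.0
```

```bash
python3 - <<'E'
from pl import *
import cv2
c=cmd();c[2]=.084;np.save('cmd.npy',c);rep()
f=grab_frame('scene');cv2.imwrite('pics/p_scene.png',f)
b=cv2.resize(f[150:270,230:370],None,fx=5,fy=5,interpolation=3)
for s in (.044,):
  for z,col in((.113,(0,255,255)),(.145,(0,255,0)),(.1,(255,0,255))):
    r=proj('scene',[*W(path(s,x[3])[0],x),z]);cv2.circle(b,tuple(int(v) for v in (r-[230,150]+.5)*5),2,col,-1)
cv2.imwrite('pics/p.png',b)
E
```

```text
t5.92 pose [ 4.6030e-01 -2.1510e-01  8.2700e-02  9.2404e+01] cmd [ 4.61200e-01 -2.15600e-01  8.40000e-02  9.24052e+01] s 0.0434 lat -0.0008 F along -0.2 left -0.1 up -0.1 Tz 0.01 w 0.0498 gf 0.0 j6 -0.62
```

View pics/p.png

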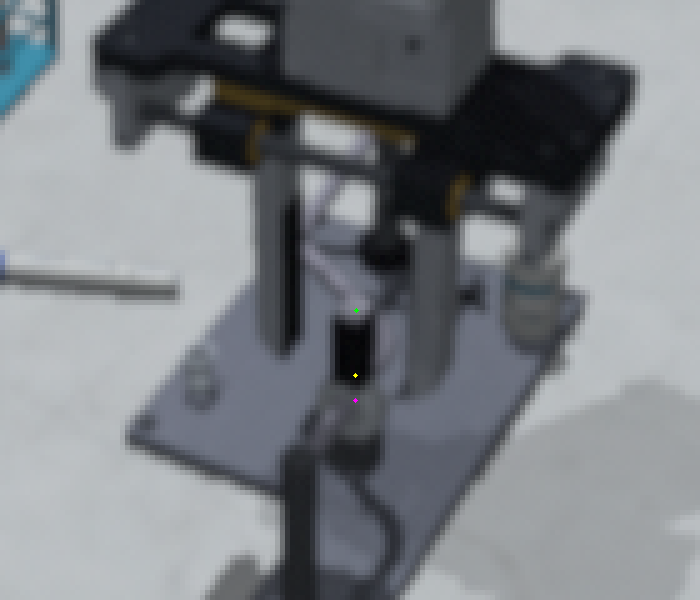

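The fingertips at (278,350) and (425,390) now straddle the sleeve's lower end at (355,380), so the height is right. Closing.

Request:
apply_moves --increments '[0, 0, 0, 0, 0, 0, 0, 0, 0, 0, 0, 0, 0, 0, 0, 0, 0, 0, 0, 0, 0, 0, 0, 0, 0, 0, 0, 0, 0, 0, 0, 0]' --grip 0.0 --newtons 8

```text
time: 6.63
eef_pos: [0.4613, -0.2157, 0.0841]
orientation: [2.174, 2.267, 0.0]
wrist_force: [0.0, -0.6, 0.5]
width: 0.0142
gripper_force: 8.0
```

```bash
python3 - <<'E'
from pl import *
rep(); c=cmd()
rows(lin(c,c+[0,0,.003,0],6)+[c+[0,0,.003,0]]*2)
E
```

```text
t6.63 pose [ 4.6130e-01 -2.1570e-01  8.4100e-02  9.2406e+01] cmd [ 4.61200e-01 -2.15600e-01  8.40000e-02  9.24052e+01] s 0.0440 lat 0.0001 F along 0.6 left 0.0 up 0.5 Tz 0.09 w 0.0142 gf 8.0 j6 -0.62
[0.0, 0.0, -0.0005, -0.0, 0.0, 0.0, -0.0005, -0.0, 0.0, 0.0, -0.0005, -0.0, 0.0, 0.0, -0.0005, -0.0, 0.0, 0.0, -0.0005, -0.0, 0.0, 0.0, -0.0005, -0.0, 0.0, 0.0, 0.0, -0.0, 0.0, 0.0, 0.0, -0.0]
end [ 4.61200e-01 -2.15600e-01  8.70000e-02  9.24052e+01]
```

Request:
apply_moves --increments '[0, 0, -0.0005, 0, 0, 0, -0.0005, 0, 0, 0, -0.0005, 0, 0, 0, -0.0005, 0, 0, 0, -0.0005, 0, 0, 0, -0.0005, 0, 0, 0, 0, 0, 0, 0, 0, 0]'

```text
time: 7.3
eef_pos: [0.4612, -0.2156, 0.087]
orientation: [2.174, 2.268, -0.0]
wrist_force: [-0.3, 0.4, -2.0]
width: 0.014
gripper_force: 8.0
```

```bash
python3 - <<'E'
from pl import *
rep(); rows(along(.044,.068,.087,8))
E
```

```text
t7.30 pose [ 4.61200e-01 -2.15600e-01  8.70000e-02  9.24058e+01] cmd [ 4.61200e-01 -2.15600e-01  8.70000e-02  9.24052e+01] s 0.0440 lat -0.0000 F along -0.4 left -0.3 up -2.0 Tz -0.01 w 0.0140 gf 8.0 j6 -0.62
[-0.003, 0.0, 0.0, 0.0, -0.003, 0.0, 0.0, 0.0, -0.003, 0.0, 0.0, 0.0, -0.003, 0.0, 0.0, 0.0, -0.003, 0.0, 0.0, 0.0, -0.003, 0.0, 0.0, 0.0, -0.003, 0.0, 0.0, 0.0, -0.003, 0.0, 0.0, 0.0]
end [ 4.62200e-01 -2.39600e-01  8.70000e-02  9.24052e+01]
```

Request:
apply_moves --increments '[-0.003, 0, 0, 0, -0.003, 0, 0, 0, -0.003, 0, 0, 0, -0.003, 0, 0, 0, -0.003, 0, 0, 0, -0.003, 0, 0, 0, -0.003, 0, 0, 0, -0.003, 0, 0, 0]'

```text
time: 7.97
eef_pos: [0.4622, -0.24, 0.0869]
orientation: [2.174, 2.267, -0.0]
wrist_force: [0.0, -0.1, -1.4]
width: 0.0139
gripper_force: 8.0
```

```bash
python3 - <<'E'
from pl import *
rep(); rows(along(.068,.082,.087,8))
E
```

```text
t7.97 pose [ 4.6220e-01 -2.4000e-01  8.6900e-02  9.2403e+01] cmd [ 4.62200e-01 -2.39600e-01  8.70000e-02  9.24052e+01] s 0.0685 lat -0.0000 F along 0.1 left 0.0 up -1.4 Tz 0.03 w 0.0139 gf 8.0 j6 -0.65
[-0.0018, 0.0, 0.0, 0.0, -0.0017, 0.0, 0.0, -3.4, -0.0018, 0.0001, 0.0, -4.0, -0.0017, 0.0001, 0.0, -4.0, -0.0018, 0.0, 0.0, -4.0, -0.0017, 0.0001, 0.0, -4.0, -0.0018, 0.0001, 0.0, -4.0, -0.0017, 0.0, 0.0, -4.1]
end [ 4.655000e-01 -2.530000e-01  8.700000e-02  1.199052e+02]
```

Request:
apply_moves --increments '[-0.0018, 0, 0, 0, -0.0017, 0, 0, -3.4, -0.0018, 0.0001, 0, -4, -0.0017, 0.0001, 0, -4, -0.0018, 0, 0, -4, -0.0017, 0.0001, 0, -4, -0.0018, 0.0001, 0, -4, -0.0017, 0, 0, -4.1]'

```text
time: 8.63
eef_pos: [0.4656, -0.2532, 0.0869]
orientation: [-1.568, -2.722, -0.0]
wrist_force: [-0.8, 0.4, -1.1]
width: 0.014
gripper_force: 8.0
```

```bash
python3 - <<'E'
from pl import *
rep(); rows(along(.082,.098,.087,8))
E
```

```text
t8.63 pose [ 4.656000e-01 -2.532000e-01  8.690000e-02  1.201027e+02] cmd [ 4.655000e-01 -2.530000e-01  8.700000e-02  1.199052e+02] s 0.0823 lat -0.0001 F along -0.7 left -0.5 up -1.1 Tz -0.01 w 0.0140 gf 8.0 j6 -1.15
[-0.002, 0.0001, 0.0, -4.5, -0.002, 0.0001, 0.0, -4.6, -0.002, 0.0001, 0.0, -4.6, -0.002, 0.0, 0.0, -4.6, -0.002, 0.0001, 0.0, -4.6, -0.002, 0.0001, 0.0, -4.6, -0.002, 0.0001, 0.0, -4.5, -0.002, 0.0, 0.0, -0.5]
end [ 4.773000e-01 -2.636000e-01  8.700000e-02  1.524052e+02]
```

Request:
apply_moves --increments '[-0.002, 0.0001, 0, -4.5, -0.002, 0.0001, 0, -4.6, -0.002, 0.0001, 0, -4.6, -0.002, 0, 0, -4.6, -0.002, 0.0001, 0, -4.6, -0.002, 0.0001, 0, -4.6, -0.002, 0.0001, 0, -4.5, -0.002, 0, 0, -0.5]'

```text
time: 9.3
eef_pos: [0.4773, -0.2637, 0.0869]
orientation: [-0.747, -3.052, 0.0]
wrist_force: [0.4, 0.9, -1.3]
width: 0.0141
gripper_force: 8.0
```

```bash
python3 - <<'E'
from pl import *
rep(); rows(along(.098,.122,.087,8)); rows(along(.122,.145,.087,8))
E
```

```text
t9.30 pose [ 4.773000e-01 -2.637000e-01  8.690000e-02  1.524949e+02] cmd [ 4.773000e-01 -2.636000e-01  8.700000e-02  1.524052e+02] s 0.0980 lat -0.0001 F along 0.0 left 1.0 up -1.3 Tz -0.02 w 0.0141 gf 8.0 j6 -1.72
[-0.003, 0.0, 0.0, 0.0, -0.003, -0.0, 0.0, 0.0, -0.003, -0.0, 0.0, 0.0, -0.003, -0.0, 0.0, 0.0, -0.003, -0.0, 0.0, 0.0, -0.003, -0.0, 0.0, 0.0, -0.003, -0.0, 0.0, 0.0, -0.003, -0.0, 0.0, 0.0]
end [ 4.985000e-01 -2.747000e-01  8.700000e-02  1.524052e+02]
[-0.0029, -0.0, 0.0, 0.0, -0.0028, -0.0, 0.0, 0.0, -0.0029, -0.0, 0.0, 0.0, -0.0029, -0.0, 0.0, 0.0, -0.0029, -0.0, 0.0, 0.0, -0.0028, -0.0, 0.0, 0.0, -0.0029, -0.0, 0.0, 0.0, -0.0029, -0.0, 0.0, 0.0]
end [ 5.189000e-01 -2.853000e-01  8.700000e-02  1.524052e+02]
```

Request:
apply_moves --increments '[-0.003, 0, 0, 0, -0.003, 0, 0, 0, -0.003, 0, 0, 0, -0.003, 0, 0, 0, -0.003, 0, 0, 0, -0.003, 0, 0, 0, -0.003, 0, 0, 0, -0.003, 0, 0, 0]'

```text
time: 9.97
eef_pos: [0.4988, -0.2748, 0.0869]
orientation: [-0.749, -3.051, 0.0]
wrist_force: [-0.2, -0.3, -1.2]
width: 0.0142
gripper_force: 8.0
```

```bash
python3 - <<'E'
from pl import *
np.save('cmd.npy',[.4985,-.2747,.087,152.4052]);rep();np.save('cmd.npy',[.5189,-.2853,.087,152.4052])
E
```

```text
t9.97 pose [ 4.988000e-01 -2.748000e-01  8.690000e-02  1.524028e+02] cmd [ 4.985000e-01 -2.747000e-01  8.700000e-02  1.524052e+02] s 0.1223 lat 0.0000 F along -0.0 left -0.3 up -1.2 Tz -0.01 w 0.0142 gf 8.0 j6 -1.71
```

Request:
apply_moves --increments '[-0.0029, 0, 0, 0, -0.0028, 0, 0, 0, -0.0029, 0, 0, 0, -0.0029, 0, 0, 0, -0.0029, 0, 0, 0, -0.0028, 0, 0, 0, -0.0029, 0, 0, 0, -0.0029, 0, 0, 0]'

```text
time: 10.63
eef_pos: [0.5192, -0.2855, 0.087]
orientation: [0.749, 3.051, -0.0]
wrist_force: [-0.3, 1.0, -0.8]
width: 0.014
gripper_force: 8.0
```

```bash
python3 - <<'E'
from pl import *
rep(); rows(along(.145,.156,.087,8))
E
```

```text
t10.63 pose [ 5.192000e-01 -2.855000e-01  8.700000e-02  1.524035e+02] cmd [ 5.189000e-01 -2.853000e-01  8.700000e-02  1.524052e+02] s 0.1454 lat 0.0000 F along -0.7 left 0.7 up -0.8 Tz -0.07 w 0.0140 gf 8.0 j6 -1.71
[-0.0014, -0.0001, 0.0, 0.5, -0.0014, -0.0, 0.0, 3.1, -0.0013, -0.0, 0.0, 3.2, -0.0014, -0.0001, 0.0, 3.1, -0.0014, -0.0, 0.0, 3.2, -0.0014, -0.0001, 0.0, 3.1, -0.0013, 0.0, 0.0, 3.2, -0.0014, -0.0, 0.0, 3.2]
end [ 5.275000e-01 -2.920000e-01  8.700000e-02  1.298052e+02]
```

Request:
apply_moves --increments '[-0.0014, -0.0001, 0, 0.5, -0.0014, 0, 0, 3.1, -0.0013, 0, 0, 3.2, -0.0014, -0.0001, 0, 3.1, -0.0014, 0, 0, 3.2, -0.0014, -0.0001, 0, 3.1, -0.0013, 0, 0, 3.2, -0.0014, 0, 0, 3.2]'

```text
time: 11.3
eef_pos: [0.5276, -0.2921, 0.0869]
orientation: [-1.337, -2.843, 0.0]
wrist_force: [-0.0, -1.1, -2.0]
width: 0.0139
gripper_force: 8.0
```

```bash
python3 - <<'E'
from pl import *
rep()
# ring 12 mm long spans the kink: blend heading over s=SK-6..SK+6 mm
def al(s0,s1,z,n=8):
    w=along(s0,s1,z,n)
    for i in range(n):
        s=s0+(s1-s0)*(i+1)/n
        g=lambda q:path(q,x[3])[0]
        d=g(s+.006)-g(s-.006);w[i][:2]=list(W((g(s+.006)+g(s-.006)+2*g(s))/4,x));w[i][3]=np.degrees(np.arctan2(d[1],d[0])+x[2])%360-180+0
        w[i][3]%=360
    return w
print(SK);w=al(.156,.168,.087);print(np.round(w,4)[:,3]);rows(w)
E
```

```text
t11.30 pose [ 5.276000e-01 -2.921000e-01  8.690000e-02  1.296254e+02] cmd [ 5.275000e-01 -2.920000e-01  8.700000e-02  1.298052e+02] s 0.1561 lat 0.0000 F along 0.8 left -0.7 up -2.0 Tz -0.06 w 0.0139 gf 8.0 j6 -1.31
0.16145156973486535
[122.9665 117.3411 112.0971 107.2899 102.95    99.0876  95.6993  93.7906]
[-0.0014, -0.0006, 0.0, 6.8, -0.0015, -0.0001, 0.0, 5.7, -0.0014, 0.0, 0.0, 5.2, -0.0014, 0.0, 0.0, 4.8, -0.0015, -0.0001, 0.0, 4.4, -0.0014, -0.0, 0.0, 3.8, -0.0015, -0.0, 0.0, 3.4, -0.0015, 0.0, 0.0, 1.9]
end [ 5.30900e-01 -3.03100e-01  8.70000e-02  9.38052e+01]
```

Request:
apply_moves --increments '[-0.0014, -0.0006, 0, 6.8, -0.0015, -0.0001, 0, 5.7, -0.0014, 0, 0, 5.2, -0.0014, 0, 0, 4.8, -0.0015, -0.0001, 0, 4.4, -0.0014, 0, 0, 3.8, -0.0015, 0, 0, 3.4, -0.0015, 0, 0, 1.9]'

```text
time: 11.97
eef_pos: [0.531, -0.3032, 0.0869]
orientation: [-2.15, -2.291, 0.0]
wrist_force: [-0.9, -0.4, -1.0]
width: 0.0141
gripper_force: 8.0
```

```bash
python3 - <<'E'
from pl import *
rep(); rows(along(.168,.184,.087,8))
E
```

```text
t11.97 pose [ 5.31000e-01 -3.03200e-01  8.69000e-02  9.36387e+01] cmd [ 5.30900e-01 -3.03100e-01  8.70000e-02  9.38052e+01] s 0.1682 lat -0.0000 F along 0.3 left -1.0 up -1.0 Tz 0.01 w 0.0141 gf 8.0 j6 -0.70
[-0.002, 0.0, 0.0, 0.0, -0.002, 0.0, 0.0, 0.0, -0.002, 0.0, 0.0, 0.0, -0.002, 0.0, 0.0, 0.0, -0.002, 0.0, 0.0, 0.0, -0.002, 0.0, 0.0, 0.0, -0.002, 0.0, 0.0, 0.0, -0.002, 0.0, 0.0, 0.0]
end [ 5.32000e-01 -3.19100e-01  8.70000e-02  9.38052e+01]
```

Request:
apply_moves --increments '[-0.002, 0, 0, 0, -0.002, 0, 0, 0, -0.002, 0, 0, 0, -0.002, 0, 0, 0, -0.002, 0, 0, 0, -0.002, 0, 0, 0, -0.002, 0, 0, 0, -0.002, 0, 0, 0]'

```text
time: 12.63
eef_pos: [0.532, -0.3194, 0.087]
orientation: [2.146, 2.294, -0.0]
wrist_force: [0.1, 0.5, -1.2]
width: 0.0139
gripper_force: 8.0
```

```bash
python3 - <<'E'
from pl import *
rep(); rows(along(.184,.204,.087,8))
E
```

```text
t12.63 pose [ 5.32000e-01 -3.19400e-01  8.70000e-02  9.38051e+01] cmd [ 5.32000e-01 -3.19100e-01  8.70000e-02  9.38052e+01] s 0.1843 lat -0.0000 F along -0.5 left 0.1 up -1.2 Tz -0.04 w 0.0139 gf 8.0 j6 -0.72
[-0.0025, 0.0, 0.0, 0.0, -0.0025, 0.0, 0.0, 0.0, -0.0025, 0.0, 0.0, 0.0, -0.0025, 0.0, 0.0, 0.0, -0.0025, 0.0, 0.0, 0.0, -0.0025, 0.0, 0.0, 0.0, -0.0025, 0.0, 0.0, 0.0, -0.0025, 0.0, 0.0, 0.0]
end [ 5.33300e-01 -3.39000e-01  8.70000e-02  9.38052e+01]
```

Request:
apply_moves --increments '[-0.0025, 0, 0, 0, -0.0025, 0, 0, 0, -0.0025, 0, 0, 0, -0.0025, 0, 0, 0, -0.0025, 0, 0, 0, -0.0025, 0, 0, 0, -0.0025, 0, 0, 0, -0.0025, 0, 0, 0]'

```text
time: 13.3
eef_pos: [0.5333, -0.3393, 0.0869]
orientation: [-2.146, -2.294, 0.0]
wrist_force: [0.1, -0.6, -1.4]
width: 0.0139
gripper_force: 8.0
```

```bash
python3 - <<'E'
from pl import *
rep(); rows(along(.204,.224,.087,8))
E
```

```text
t13.30 pose [ 5.33300e-01 -3.39300e-01  8.69000e-02  9.38029e+01] cmd [ 5.33300e-01 -3.39000e-01  8.70000e-02  9.38052e+01] s 0.2043 lat -0.0000 F along 0.6 left 0.1 up -1.4 Tz 0.04 w 0.0139 gf 8.0 j6 -0.74
[-0.0025, 0.0, 0.0, 0.0, -0.0025, 0.0, 0.0, 0.0, -0.0025, 0.0, 0.0, 0.0, -0.0025, 0.0, 0.0, 0.0, -0.0025, 0.0, 0.0, 0.0, -0.0025, 0.0, 0.0, 0.0, -0.0025, 0.0, 0.0, 0.0, -0.0025, 0.0, 0.0, 0.0]
end [ 5.34600e-01 -3.59000e-01  8.70000e-02  9.38052e+01]
```

Request:
apply_moves --increments '[-0.0025, 0, 0, 0, -0.0025, 0, 0, 0, -0.0025, 0, 0, 0, -0.0025, 0, 0, 0, -0.0025, 0, 0, 0, -0.0025, 0, 0, 0, -0.0025, 0, 0, 0, -0.0025, 0, 0, 0]'

```text
time: 13.97
eef_pos: [0.5347, -0.3593, 0.087]
orientation: [2.146, 2.294, -0.0]
wrist_force: [0.4, -0.5, -0.9]
width: 0.0134
gripper_force: 8.0
```

```bash
python3 - <<'E'
from pl import *
rep(); print(SK+.084);rows(along(.224,.240,.087,8))
E
```

```text
t13.97 pose [ 5.3470e-01 -3.5930e-01  8.7000e-02  9.3803e+01] cmd [ 5.34600e-01 -3.59000e-01  8.70000e-02  9.38052e+01] s 0.2243 lat -0.0000 F along 0.5 left 0.4 up -0.9 Tz 0.00 w 0.0134 gf 8.0 j6 -0.77
0.24545156973486537
[-0.002, 0.0, 0.0, 0.0, -0.002, 0.0, 0.0, 0.0, -0.002, 0.0, 0.0, 0.0, -0.002, 0.0, 0.0, 0.0, -0.002, 0.0, 0.0, 0.0, -0.002, 0.0, 0.0, 0.0, -0.002, 0.0, 0.0, 0.0, -0.002, 0.0, 0.0, 0.0]
end [ 5.35700e-01 -3.75000e-01  8.70000e-02  9.38052e+01]
```

Request:
apply_moves --increments '[-0.002, 0, 0, 0, -0.002, 0, 0, 0, -0.002, 0, 0, 0, -0.002, 0, 0, 0, -0.002, 0, 0, 0, -0.002, 0, 0, 0, -0.001, 0, 0, 0, -0.001, 0, 0, 0]'

```text
time: 14.63
eef_pos: [0.5356, -0.3731, 0.087]
orientation: [-2.147, -2.294, 0.0]
wrist_force: [1.3, 0.3, -0.9]
width: 0.0142
gripper_force: 8.0
```

```bash
python3 - <<'E'
from pl import *
p,h=path(.238,x[3]);c=cmd();c[:2]=W(p,x);np.save('cmd.npy',c);rep(); rows(along(.238,.2412,.087,8))
E
```

```text
t14.63 pose [ 5.35600e-01 -3.73100e-01  8.70000e-02  9.38013e+01] cmd [ 5.35600e-01 -3.73000e-01  8.70000e-02  9.38052e+01] s 0.2381 lat -0.0000 F along -0.2 left 1.3 up -0.9 Tz 0.00 w 0.0142 gf 8.0 j6 -0.78
[-0.0004, -0.0, 0.0, 0.0, -0.0004, -0.0, 0.0, 0.0, -0.0004, -0.0, 0.0, 0.0, -0.0004, -0.0, 0.0, 0.0, -0.0004, -0.0, 0.0, 0.0, -0.0004, -0.0, 0.0, 0.0, -0.0004, -0.0, 0.0, 0.0, -0.0004, -0.0, 0.0, 0.0]
end [ 5.35800e-01 -3.76100e-01  8.70000e-02  9.38052e+01]
```

Request:
apply_moves --increments '[-0.0005, 0, 0, 0, -0.0005, 0, 0, 0, -0.0005, 0, 0, 0, -0.0005, 0, 0, 0, -0.0005, 0, 0, 0, -0.0005, 0, 0, 0, -0.0005, 0, 0, 0, -0.0005, 0, 0, 0]' --newtons 6

```text
time: 15.3
eef_pos: [0.5359, -0.377, 0.087]
orientation: [2.146, 2.294, -0.0]
wrist_force: [0.5, -0.7, -0.9]
width: 0.014
gripper_force: 6.0
```

Request:
apply_moves --increments '[-0.0003, 0, 0, 0, -0.0003, 0, 0, 0, -0.0003, 0, 0, 0, -0.0003, 0, 0, 0, -0.0003, 0, 0, 0, -0.0003, 0, 0, 0, -0.0003, 0, 0, 0, 0, 0, 0, 0]'

```text
time: 15.97
eef_pos: [0.536, -0.3791, 0.087]
orientation: [2.146, 2.294, -0.0]
wrist_force: [-0.3, -0.4, -2.3]
width: 0.014
gripper_force: 6.0
```

```bash
python3 - <<'E'
from pl import *
p,h=path(.2441,x[3]);c=cmd();c[:2]=W(p,x);np.save('cmd.npy',c);rep()
E
```

```text
t15.97 pose [ 5.36000e-01 -3.79100e-01  8.70000e-02  9.38034e+01] cmd [ 5.36000e-01 -3.79000e-01  8.70000e-02  9.38052e+01] s 0.2443 lat -0.0000 F along 0.4 left -0.3 up -2.3 Tz 0.01 w 0.0140 gf 6.0 j6 -0.79
```

Request:
apply_moves --increments '[-0.0003, 0, 0, 0, -0.0003, 0, 0, 0, -0.0003, 0, 0, 0, -0.0003, 0, 0, 0, -0.0003, 0, 0, 0, -0.0003, 0, 0, 0, 0, 0, 0, 0, 0, 0, 0, 0]'

```text
time: 16.63
eef_pos: [0.5361, -0.3803, 0.087]
orientation: [-2.146, -2.294, -0.001]
wrist_force: [-0.1, 2.1, 0.4]
width: 0.0141
gripper_force: 6.0
```

```bash
python3 - <<'E'
from pl import *
rep()
E
```

```text
t16.63 pose [ 5.36100e-01 -3.80300e-01  8.70000e-02  9.38088e+01] cmd [ 5.36000e-01 -3.79000e-01  8.70000e-02  9.38052e+01] s 0.2454 lat -0.0000 F along -2.1 left -0.0 up 0.4 Tz -0.03 w 0.0141 gf 6.0 j6 -0.79
```

Request:
apply_moves --increments '[-0.0002, 0, 0, 0, -0.0002, 0, 0, 0, -0.0002, 0, 0, 0, -0.0002, 0, 0, 0, 0, 0, 0, 0, 0, 0, 0, 0, 0, 0, 0, 0, 0, 0, 0, 0]'

```text
time: 17.3
eef_pos: [0.5361, -0.3815, 0.087]
orientation: [-2.146, -2.294, -0.0]
wrist_force: [-0.5, 2.8, 1.2]
width: 0.0142
gripper_force: 6.0
```

```bash
python3 - <<'E'
from pl import *
p,h=path(.2467,x[3]);c=cmd();c[:2]=W(p,x);np.save('cmd.npy',c);rep()
E
```

```text
t17.30 pose [ 5.3610e-01 -3.8150e-01  8.7000e-02  9.3803e+01] cmd [ 5.36200e-01 -3.81600e-01  8.70000e-02  9.38052e+01] s 0.2465 lat -0.0000 F along -2.8 left -0.4 up 1.2 Tz -0.01 w 0.0142 gf 6.0 j6 -0.79
```

The carrier met the stop at s ≈ 245.4 mm (nominal 245.5) with 2–3 N, so it is home. I'll lower it 2.5 mm onto the rod and open slightly.

Request:
apply_moves --increments '[0, 0, 0.0005, 0, 0, 0, 0.0005, 0, 0, 0, 0.0005, 0, 0, 0, 0.0005, 0, 0, 0, 0.0005, 0, 0, 0, 0, 0, 0, 0, 0, 0, 0, 0, 0, 0]'

```text
time: 17.97
eef_pos: [0.5364, -0.3828, 0.0859]
orientation: [2.145, 2.292, -0.002]
wrist_force: [-1.8, 2.8, 7.9]
width: 0.0139
gripper_force: 6.0
```

Request:
apply_moves --increments '[0, 0, 0, 0, 0, 0, 0, 0, 0, 0, 0, 0, 0, 0, 0, 0, 0, 0, 0, 0, 0, 0, 0, 0, 0, 0, 0, 0, 0, 0, 0, 0]' --grip 0.022

```text
time: 18.63
eef_pos: [0.5362, -0.3817, 0.0844]
orientation: [2.146, 2.294, -0.0]
wrist_force: [0.3, -0.4, 0.7]
width: 0.0224
gripper_force: 0.0
```

```bash
python3 - <<'E'
from pl import *
import cv2
c=cmd();c[2]=.0845;np.save('cmd.npy',c);rep()
# pin circle (true pivot), tail angle from heading -> clockwise
h=(x[3]+x[2]/d2);k=np.array([np.cos(h*d2),np.sin(h*d2)]);rt=np.array([k[1],-k[0]])
Kw=W(K,x);piv=Kw+.0735*k+.03*rt;print('piv',piv,'pin0',piv+.05*k,'pin shut',piv+.05*rt, 'h',h)
f=grab_frame('scene');cv2.imwrite('pics/r.png',cv2.resize(f[120:270,240:390],None,fx=4,fy=4,interpolation=3))
E
```

```text
t18.63 pose [ 5.36200e-01 -3.81700e-01  8.44000e-02  9.38069e+01] cmd [ 5.36200e-01 -3.81600e-01  8.45000e-02  9.38052e+01] s 0.2468 lat 0.0000 F along 0.4 left 0.3 up 0.7 Tz -0.03 w 0.0224 gf 0.0 j6 -0.79
piv [ 0.50550208 -0.37185564] pin0 [ 0.50880761 -0.42174626] pin shut [ 0.45561146 -0.37516118] h -86.20936863788245
```

View pics/r.png

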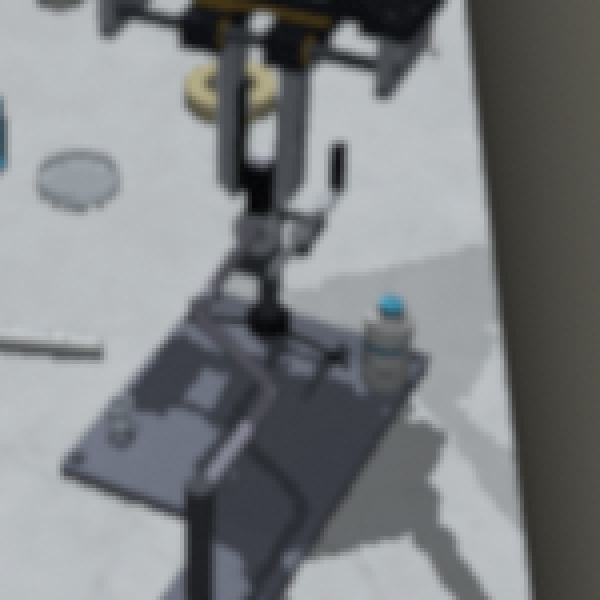

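The carrier is released and sits against the stop (sleeve at (258,185)), the keeper pin stands free at (338,165), and the bottle and cup are undisturbed. I'll rise, shut the fingers and go round to the far side of the pin.

```bash
cat > kp.py <<'E'
from pl import *
h=x[3]+x[2]/d2;k=np.array([np.cos(h*d2),np.sin(h*d2)]);rt=np.array([k[1],-k[0]]);piv=W(K,x)+.0735*k+.03*rt
def fw(th,off,z):
    t=th*d2;u=k*np.cos(t)+rt*np.sin(t);n=k*np.sin(t)-rt*np.cos(t)
    return np.array([*(piv+.05*u+off*n),z,h+180-th])
E
python3 - <<'E'
from kp import *
c=cmd();up=c+[0,0,.046,0];rows(lin(c,up,8))
print();a=fw(0,.0245,up[2]);rows(lin(cmd(),a,7)+[a])
print();b=fw(0,.0245,.090);rows(lin(cmd(),b,7)+[b])
E
```

```text
[0.0, 0.0, -0.0058, -0.0, 0.0, 0.0, -0.0057, -0.0, 0.0, 0.0, -0.0058, -0.0, 0.0, 0.0, -0.0057, -0.0, 0.0, 0.0, -0.0058, -0.0, 0.0, 0.0, -0.0057, -0.0, 0.0, 0.0, -0.0058, -0.0, 0.0, 0.0, -0.0057, -0.0]
end [ 0.5362 -0.3816  0.1305 93.8052]

[-0.0055, -0.0008, 0.0, 0.0, -0.0054, -0.0008, 0.0, 0.0, -0.0055, -0.0007, 0.0, 0.0, -0.0054, -0.0008, 0.0, 0.0, -0.0055, -0.0008, 0.0, 0.0, -0.0055, -0.0008, 0.0, 0.0, -0.0054, -0.0008, 0.0, 0.0, -0.0, 0.0, 0.0, 0.0]
end [ 0.5332 -0.4201  0.1305 93.8052]

[-0.0, 0.0, 0.0058, 0.0, -0.0, 0.0, 0.0058, 0.0, -0.0, 0.0, 0.0058, 0.0, -0.0, 0.0, 0.0057, 0.0, -0.0, 0.0, 0.0058, 0.0, -0.0, 0.0, 0.0058, 0.0, -0.0, 0.0, 0.0058, 0.0, -0.0, 0.0, 0.0, 0.0]
end [ 5.33200e-01 -4.20100e-01  9.00000e-02  9.38052e+01]
```

Request:
apply_moves --increments '[0, 0, -0.0058, 0, 0, 0, -0.0057, 0, 0, 0, -0.0058, 0, 0, 0, -0.0057, 0, 0, 0, -0.0058, 0, 0, 0, -0.0057, 0, 0, 0, -0.0058, 0, 0, 0, -0.0057, 0]'

```text
time: 19.35
eef_pos: [0.5362, -0.3817, 0.1313]
orientation: [2.146, 2.294, -0.0]
wrist_force: [0.1, 0.3, -0.2]
width: 0.0217
gripper_force: 0.0
```

Request:
apply_moves --increments '[-0.0055, -0.0008, 0, 0, -0.0054, -0.0008, 0, 0, -0.0055, -0.0007, 0, 0, -0.0054, -0.0008, 0, 0, -0.0055, -0.0008, 0, 0, -0.0055, -0.0008, 0, 0, -0.0054, -0.0008, 0, 0, 0, 0, 0, 0]' --grip 0.0 --newtons 20

```text
time: 20.02
eef_pos: [0.533, -0.4216, 0.1301]
orientation: [2.147, 2.293, -0.001]
wrist_force: [-0.8, 0.2, 0.6]
width: 0.0001
gripper_force: 0.0
```

```bash
python3 - <<'E'
from pl import *
import cv2
rep();
for d in trace('carrier','scene')[:1]: pass
f=grab_frame('scene');cv2.imwrite('pics/s_scene.png',f)
for n,z in(('carrier',.115),):
  for d in trace(n,'scene')[:1]: print(n,d['confidence'],d['uv'],d['region'].sum())
p=W(path(.2455,x[3])[0],x);print('expected home sleeve px',proj('scene',[*p,.126]),proj('scene',[*p,.097]))
E
```

```text
t20.02 pose [ 0.533  -0.4216  0.1301 93.7478] cmd [ 5.33200e-01 -4.20100e-01  9.00000e-02  9.38052e+01] s 0.2815 lat -0.0058 F along -0.2 left -0.8 up 0.6 Tz -0.00 w 0.0001 gf 0.0 j6 -0.84
carrier 0.67 [302.9, 172.9] 266
expected home sleeve px [305.03240627 166.43974932] [304.77224428 177.11936654]
```

Carrier is at the expected home pixel. Descend beside the pin.

Request:
apply_moves --increments '[0, 0, 0.0058, 0, 0, 0, 0.0058, 0, 0, 0, 0.0058, 0, 0, 0, 0.0057, 0, 0, 0, 0.0058, 0, 0, 0, 0.0058, 0, 0, 0, 0.0058, 0, 0, 0, 0, 0]'

```text
time: 20.83
eef_pos: [0.5325, -0.4195, 0.0882]
orientation: [-2.145, -2.292, 0.0]
wrist_force: [-0.6, 0.5, 0.4]
width: 0.0004
gripper_force: 0.0
```

```bash
python3 - <<'E'
from kp import *
rep()
rows([fw(0,.0205,.09),fw(0,.0175,.09)]+[fw(t,.0175,.09) for t in (4,8,12,16,20,24)]);print()
rows([fw(t,.0175,.09) for t in np.arange(29,65,5)]);print()
E
```

```text
t20.83 pose [ 5.3250e-01 -4.1950e-01  8.8200e-02  9.3806e+01] cmd [ 5.33200e-01 -4.20100e-01  9.00000e-02  9.38052e+01] s 0.2815 lat -0.0062 F along -0.5 left -0.5 up 0.4 Tz 0.01 w 0.0004 gf 0.0 j6 -0.84
[-0.0, -0.004, 0.0, 0.0, -0.0, -0.003, 0.0, 0.0, -0.0011, -0.0035, 0.0, 4.0, -0.0011, -0.0035, 0.0, 4.0, -0.0011, -0.0036, 0.0, 4.0, -0.0011, -0.0035, 0.0, 4.0, -0.0011, -0.0035, 0.0, 4.0, -0.0011, -0.0035, 0.0, 4.0]
end [ 0.5047 -0.4248  0.09   69.8052]

[-0.0013, -0.0045, 0.0, 5.0, -0.0014, -0.0044, 0.0, 5.0, -0.0013, -0.0044, 0.0, 5.0, -0.0013, -0.0044, 0.0, 5.0, -0.0014, -0.0045, 0.0, 5.0, -0.0013, -0.0044, 0.0, 5.0, -0.0013, -0.0044, 0.0, 5.0, -0.0014, -0.0044, 0.0, 5.0]
end [ 0.4708 -0.4119  0.09   29.8052]
```

Request:
apply_moves --increments '[0, -0.004, 0, 0, 0, -0.003, 0, 0, -0.0011, -0.0035, 0, 4, -0.0011, -0.0035, 0, 4, -0.0011, -0.0036, 0, 4, -0.0011, -0.0035, 0, 4, -0.0011, -0.0035, 0, 4, -0.0011, -0.0035, 0, 4]'

```text
time: 21.5
eef_pos: [0.5051, -0.4252, 0.0906]
orientation: [2.578, 1.792, 0.002]
wrist_force: [1.5, 0.5, 0.7]
width: 0.0002
gripper_force: 0.6
```

```bash
python3 - <<'E'
from pl import *
rep()
print(trace('keeper','scene')[:0]);import cv2
f=grab_frame('scene');cv2.imwrite('pics/k_scene.png',f)
from kp import *
for d in trace('keeper','scene')[:2]: print(d['confidence'],d['uv'],d['region'].sum())
for t in (0,24): 
  q=piv+.05*(k*np.cos(t*d2)+rt*np.sin(t*d2));print(t,'pin',proj('scene',[*q,.125]))
cv2.imwrite('pics/k.png',cv2.resize(f[110:230,260:400],None,fx=5,fy=5,interpolation=3))
E
```

```text
t21.50 pose [ 0.5051 -0.4252  0.0906 69.5884] cmd [ 0.4708 -0.4119  0.09   29.8052] s 0.2815 lat -0.0339 F along -0.4 left 1.6 up 0.7 Tz -0.01 w 0.0002 gf 0.6 j6 -0.45
[]
0.63 [319.2, 172.5] 197
0 pin [324.00983985 161.04615957]
24 pin [331.78786692 164.02686167]
```

View pics/k.png

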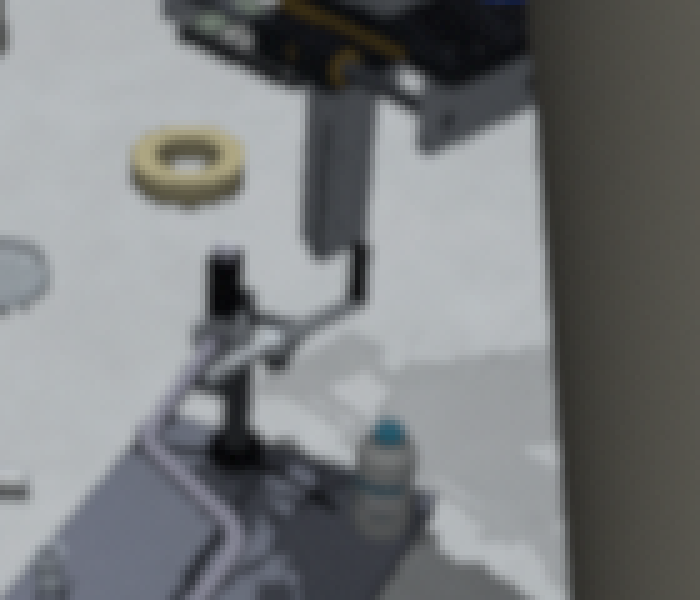

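The pin is at (360,270), i.e. px (332,164), which is where a 24° lever angle predicts it. The lever is moving and the carrier is still home. Continuing round the arc.

Request:
apply_moves --increments '[-0.0013, -0.0045, 0, 5, -0.0014, -0.0044, 0, 5, -0.0013, -0.0044, 0, 5, -0.0013, -0.0044, 0, 5, -0.0014, -0.0045, 0, 5, -0.0013, -0.0044, 0, 5, -0.0013, -0.0044, 0, 5, -0.0014, -0.0044, 0, 5]'

```text
time: 22.32
eef_pos: [0.4713, -0.4129, 0.0906]
orientation: [3.034, 0.804, 0.001]
wrist_force: [0.7, -1.2, -0.5]
width: 0.0008
gripper_force: 0.7
```

```bash
python3 - <<'E'
from kp import *
rep()
rows([fw(t,.0175,.09) for t in (67.5,71,74,77,80,82,84,85)])
E
```

```text
t22.32 pose [ 0.4713 -0.4129  0.0906 29.6629] cmd [ 0.4708 -0.4119  0.09   29.8052] s 0.2736 lat -0.0668 F along 1.3 left 0.7 up -0.5 Tz -0.03 w 0.0008 gf 0.7 j6 0.22
[-0.001, -0.0031, 0.0, 3.5, -0.0009, -0.0031, 0.0, 3.5, -0.0009, -0.0027, 0.0, 3.0, -0.0008, -0.0026, 0.0, 3.0, -0.0009, -0.0026, 0.0, 3.0, -0.0006, -0.0018, 0.0, 2.0, -0.0005, -0.0018, 0.0, 2.0, -0.0003, -0.0008, 0.0, 1.0]
end [ 0.4588 -0.3968  0.09    8.8052]
```

Request:
apply_moves --increments '[-0.001, -0.0031, 0, 3.5, -0.0009, -0.0031, 0, 3.5, -0.0009, -0.0027, 0, 3, -0.0008, -0.0026, 0, 3, -0.0009, -0.0026, 0, 3, -0.0006, -0.0018, 0, 2, -0.0005, -0.0018, 0, 2, -0.0003, -0.0008, 0, 1]'

```text
time: 22.98
eef_pos: [0.4589, -0.3975, 0.0905]
orientation: [3.131, 0.242, 0.001]
wrist_force: [0.3, -0.7, 0.1]
width: 0.0008
gripper_force: 0.5
```

```bash
python3 - <<'E'
from kp import *
rep()
rows([fw(t,.0175,.09) for t in (86,87,88,89,89.5,90,90,90)])
E
```

```text
t22.98 pose [ 0.4589 -0.3975  0.0905  8.8324] cmd [ 0.4588 -0.3968  0.09    8.8052] s 0.2575 lat -0.0781 F along 0.7 left 0.2 up 0.1 Tz 0.03 w 0.0008 gf 0.5 j6 0.59
[-0.0003, -0.0009, 0.0, 1.0, -0.0003, -0.0009, 0.0, 1.0, -0.0003, -0.0009, 0.0, 1.0, -0.0003, -0.0008, 0.0, 1.0, -0.0002, -0.0005, 0.0, 0.5, -0.0001, -0.0004, 0.0, 0.5, -0.0, 0.0, 0.0, 0.0, -0.0, 0.0, 0.0, 0.0]
end [ 0.4568 -0.3926  0.09    3.8052]
```

Request:
apply_moves --increments '[-0.0003, -0.0009, 0, 1, -0.0003, -0.0009, 0, 1, -0.0003, -0.0009, 0, 1, -0.0003, -0.0008, 0, 1, -0.0002, -0.0005, 0, 0.5, -0.0001, -0.0004, 0, 0.5, 0, 0, 0, 0, 0, 0, 0, 0]'

```text
time: 23.65
eef_pos: [0.457, -0.3934, 0.0902]
orientation: [3.138, 0.105, 0.001]
wrist_force: [0.2, -2.5, 1.0]
width: 0.0005
gripper_force: 1.6
```

```bash
python3 - <<'E'
from kp import *
rep()
E
```

```text
t23.65 pose [ 0.457  -0.3934  0.0902  3.815 ] cmd [ 0.4568 -0.3926  0.09    3.8052] s 0.2533 lat -0.0798 F along 2.5 left 0.1 up 1.0 Tz 0.00 w 0.0005 gf 1.6 j6 0.68
```

Request:
apply_moves --increments '[0, -0.0003, 0, 0, 0, -0.0003, 0, 0, 0, -0.0003, 0, 0, 0, -0.0003, 0, 0, 0, 0, 0, 0, 0, 0, 0, 0, 0, 0, 0, 0, 0, 0, 0, 0]'

```text
time: 24.32
eef_pos: [0.457, -0.3933, 0.0903]
orientation: [3.136, 0.105, 0.001]
wrist_force: [0.4, -6.6, -0.5]
width: 0.0006
gripper_force: 3.0
```

```bash
python3 - <<'E'
from kp import *
rep()
E
```

```text
t24.32 pose [ 0.457  -0.3933  0.0903  3.8174] cmd [ 0.4568 -0.3926  0.09    3.8052] s 0.2530 lat -0.0798 F along 6.6 left -0.0 up -0.5 Tz 0.01 w 0.0006 gf 3.0 j6 0.68
```

The lever is hard on its stop: the force rose to 6.6 N with no further motion. Backing off and rising clear.

Request:
apply_moves --increments '[0, 0.0015, 0, 0, 0, 0.003, 0, 0, 0, 0.004, 0, 0, 0, 0.004, 0, 0, 0, 0, -0.008, 0, 0, 0, -0.012, 0, 0, 0, -0.015, 0, 0, 0, -0.015, 0]'

```text
time: 24.98
eef_pos: [0.4573, -0.4032, 0.1405]
orientation: [-3.138, -0.104, 0.001]
wrist_force: [0.3, -0.5, 0.3]
width: 0.0007
gripper_force: 0.0
```

Request:
apply_moves --increments '[0, 0, -0.015, 0, 0, 0, -0.015, 0, 0, 0, -0.015, 0, 0, 0, -0.01, 0, 0, 0, 0, 0, 0, 0, 0, 0, 0, 0, 0, 0, 0, 0, 0, 0]'

```text
time: 25.65
eef_pos: [0.457, -0.4033, 0.1938]
orientation: [-3.138, -0.104, 0.002]
wrist_force: [0.3, 0.2, -0.5]
width: 0.0007
gripper_force: 0.0
```

```bash
python3 - <<'E'
from kp import *
import cv2
rep();f=grab_frame('scene');cv2.imwrite('pics/z_scene.png',f);grab_frame('top')
for c in('scene','top'):
  for n in('carrier','keeper','bottle_drop','sample_cup'):
    for d in trace(n,c)[:1]: print(c,n,round(d['confidence'],2),np.round(d['uv'],1),d['region'].sum())
p=W(path(.2455,x[3])[0],x)
for c in('scene','top'): print(c,'home',proj(c,[*p,.12]),'pinshut',proj(c,[*(piv+.05*rt),.125]),'tail mid',proj(c,[*(piv+.01*rt),.112]))
E
```

```text
t25.65 pose [ 0.457  -0.4033  0.1938  3.8063] cmd [ 0.4568 -0.3926  0.09    3.8052] s 0.2631 lat -0.0804 F along -0.2 left 0.3 up -0.5 Tz -0.01 w 0.0007 gf 0.0 j6 0.67
scene carrier 0.66 [303.1 172.3] 260
scene keeper 0.46 [327.2 175.8] 153
scene bottle_drop 0.67 [335.2 205.5] 259
scene sample_cup 0.6 [271.  224.3] 50
top sample_cup 0.53 [285.5 188.4] 45
scene home [304.97773397 168.68404042] pinshut [337.37709596 177.83498505] tail mid [319.72474219 178.35222383]
top home [347.00639947 193.38914461] pinshut [345.88811328 238.80718484] tail mid [342.63290103 216.93182543]
```

```bash
python3 -c "from bench import *;print(sign_off())"
```

```text
the job is handed in; nothing more can be done
None
```

The job is handed in at about 26 s: the carrier is home against the stop disc, the keeper is shut behind it, the arm is clear, and the cup and bottle look undisturbed; `sign_off()` gave no verdict.

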